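# Close the paint-mixing pot and lock its collar

## Task

Put the lid on the mixing pot, flat on its rim with the lid's two ears pointing at the pot's two side handles, and then turn the lock collar clockwise by its lug until the lug lines up with the bar-shaped locked mark. Let go of everything, and do not disturb the paint jar, the bottle or the red cup.

Things in the scene. Friction and masses are not known exactly. Their poses are not given: they have to be found in the camera images.
- pot: Grey plastic mixing pot screwed to the bench (cannot move): 128 mm in diameter, 85 mm high, open on top. Origin: centre of its underside; z up. Two side handles (bent bars out to radius 96 mm, 40 mm up) on its +y and -y sides. On its +x side a light grey dial plate, top 58 mm up, reaches to radius 152 mm, 1 rad either side of +x, and carries the two marks.
- open_mark (a point): Open mark on the dial plate: a dark round stud, 12 mm across, 6 mm high. The point is its top, 138 mm from the pot's axis at +0.65 rad (counter-clockwise from the pot's +x seen from above).
- locked_mark (a point): Locked mark on the dial plate: a dark raised bar 24 x 9 mm, 6 mm high, pointing at the pot's axis. The point is its top centre, 138 mm from the axis at -0.65 rad (clockwise from the pot's +x seen from above).
- pot_mouth (a point): Centre of the flat rim (radius 46 to 64 mm), 85 mm up on the pot's axis; axes as the pot. The collar surrounds it: radius 66 to 74 mm, from 17 mm below to 18 mm above the rim. Two opposite tabs, 0.7 rad wide, reach in from the collar to radius 56 mm, 11 to 18 mm above the rim. Collar open, the lid's ears pass down between the tabs; locked, the tabs stand over the ears.
- collar (a joint): Captive dark steel lock collar turning on the pot's vertical axis. Value in rad, growing clockwise seen from above: 0 = lug at the open mark, 1.3 = lug at the locked mark; stops at -0.2 and 1.6. The lug points 0.65 minus this value counter-clockwise from the pot's +x. Starts within 0.4 rad of the open mark; 0.2 N m of friction; stays where it is left.
- lug_grip (a point): Grip point of the collar's lug, an upright dark steel plate standing out from the collar: 14 mm thick, from radius 72 to 124 mm, 68 to 145 mm above the bench. The point is on its mid-plane at radius 104 mm, 122 mm above the bench. Its axes equal the pot's when the collar reads 0 and turn with it.
- lid_grip (a point): Loose aluminium lid, about 0.2 kg: disc 104 mm across, 6 mm thick, two ears 18 mm wide out to radius 62 mm along its +y and -y; on top a black grip bar 60 mm long along x, 16 mm thick, top 44 mm above the underside. Lies flat on the bench, bar up. The point is on its axis in the bar, 30 mm above the underside; z up. Half a turn makes no difference.
- jar: Bystander: short paint jar, 64 mm in diameter, 75 mm high; origin at the centre of its underside.
- bottle: Bystander: paint bottle, 48 mm in diameter, 115 mm high; origin at the centre of its underside.
- tumbler: Bystander: open red cup, 80 mm in diameter at the rim, 95 mm high; origin at the centre of its underside.
There are look-alikes about, which are no part of the job. Of the things like the part that bears lid_grip, leave any that is blue, orange or yellow; of the rest the larger one is meant.

How it is judged (in metres and radians):
On the way:
1. The lid lies on the pot's rim, ears towards the side handles, while the collar is still open (below 0.7 rad) (horizontal distance between lid_grip and pot_mouth below 0.008 m and z of lid_grip in the frame of pot_mouth between 0.026 and 0.034 m and angle between lid_grip's own z axis and vertical below 0.06 rad and angle between the x axis of lid_grip and the x axis of pot, either way round below 0.26 rad and value of joint collar below 0.7 rad), for 0.2 s.
At the end, for the whole second after the job is handed in: The lid lies flat on the pot's rim (centred within 8 mm, height within 4 mm, tilt below 0.06 rad) with its ears towards the side handles within 0.26 rad, and the collar rests at the locked mark, 1.3 rad within 0.12 rad (horizontal distance between lid_grip and pot_mouth below 0.008 m and z of lid_grip in the frame of pot_mouth between 0.026 and 0.034 m and angle between lid_grip's own z axis and vertical below 0.06 rad and angle between the x axis of lid_grip and the x axis of pot, either way round below 0.26 rad and value of joint collar between 1.18 and 1.42 rad and velocity of joint collar between -0.05 and 0.05 rad/s); the robot touches nothing.
It fails at once if The jar is shifted by more than 25 mm or tipped (distance of jar from where it was at the start of the episode above 0.025 m or angle between jar's own z axis and vertical above 0.35 rad).
It fails at once if The bottle is shifted by more than 25 mm or tipped (distance of bottle from where it was at the start of the episode above 0.025 m or angle between bottle's own z axis and vertical above 0.35 rad).
It fails at once if The tumbler is shifted by more than 25 mm or tipped (distance of tumbler from where it was at the start of the episode above 0.025 m or angle between tumbler's own z axis and vertical above 0.35 rad).
It also fails if it takes over 64 s, if anything falls off the work surface, if the arm or the gripper's body presses on something with over 40 N, if the wrist force passes 120 N, or if a joint passes its speed limit or range.

## Robot

A 7-joint arm with a two-finger parallel gripper is mounted at the origin on the work surface. World frame = base frame: x ahead of the robot, y to its left, z up, the work surface at z = 0. Lengths are in m, angles in degrees, forces in N, time in s.
With the tool pointing down it reaches from about 0.4 to 0.9 m from the base axis. Payload 5.5 kg.
Tool frame: the origin (TCP) lies midway between the tips of the shut fingers; the grasp point (between the pads) lies 19 mm behind it (tcp_to_grasp is the distance from the TCP to the grasp point, in m); z points along the fingers, y is the line along which they close (so a half turn about z gives the same grasp; the last joint's range is limited). The gripper opens to 92 mm and grips with 3 to 60 N. Pads are 19 mm wide; open, the fingers measure 130 mm over their backs; the gripper's body (75 mm by 190 mm) begins 47 mm behind the grasp point.
Start: joints at [-54.821, 28.699, -24.465, 88.831, 12.651, 65.22, -12.049], TCP at [0.223, 0.61, 0.227] pointing down, gripper open.
Joint ranges: [-164.97, 164.97], [-17.58, 116.51], [-87.97, 89.64], [11.32, 138.91], [-80.73, 260.73], [10.89, 115.49], [-147.41, 147.41]. Speed limits (degrees/s): [147.25, 147.25, 180, 180, 180, 180, 180].

## Interface

Orientations are given as [roll, pitch, yaw] about the fixed x, y, z axes, in that order (R = Rz(yaw) Ry(pitch) Rx(roll)).
In Python, from cell import * gives the robot as it stands.
- The arm moves only by the tool play_rows, never from a script. Its argument "rows" is a list of rows, each an object of numbers: "tx", "ty", "tz": the shift along the world's x, y, z in m; "turn": the turn about the world's z in rad. In form: [{"tx": .., "ty": .., "tz": .., "turn": ..}, ...]. A call has 1 to 20 rows; each row is the pose to reach, as a shift and turn from the pose commanded when the call began; what a row does not reach only later rows make up. A row lasts 1/8 s, in which the tool goes at most 62.5 mm and 10.7 degrees, less where a joint would pass 70% of its speed; a pose out of reach is approached as far as the arm can. A call with a gripper value outside its range is refused whole. "hand" is the opening, from -1 (shut) to 1 (fully open), so that 0 is half open, set as the call begins (left out, the last holds). The fingers move at their own pace and stop on an object; the grip force is fixed at half the most. Time passes only in rows, so rows that repeat a pose let the fingers close. It gives the time, the measured TCP pose, the force, the opening and the grip force at its end, in the units of the state.
- read_state(): the state, without advancing time (a new reading comes with each control period).
- grab_frame(name): name is "side" or "top"; returns the picture (420x560x3 uint8, blue, green, red); there is no depth.
- camera_params(name): a dict with "fx", "fy", "cx", "cy" (pixels), "R" (3x3) and "t" (3): a world point X has camera coordinates R X + t. Camera axes: x right, y down, z forward; pixel columns grow to the right and rows downward; lengths in m; the calibration is good to about 2 mm. A picture is of the moment at which its call begins. camera_params takes no time and is no camera call.
- finish_job(): hands the job in; it is judged then, once.
The state is a dict: "t": time; "joints": joint angles; "joint_velocities": joint speeds; "tau": joint torques, N m; "position": TCP position; "eef_rot": TCP orientation; "wrist_force": force on the tool from outside, world axes, zero at the start; "torque": the same for the moment, N m; "grip_width": finger opening in m; "grip_force": force on a finger pad.
Only numpy, scipy, OpenCV 4.12 (cv2) and the standard library are available. Lean on these libraries where they do the work, as an engineer would, in place of code of your own. Each camera call takes 0.05 s, during which the arm holds its last target. There are 200 camera calls.

## Working session

There is one attempt and no reset: what is moved stays moved. The work goes in short steps, Python scripts to look and compute and a tool call to move; the robot and the scene stay as the last step left them, time stands still between calls to the robot, and variables do not carry over. Pictures are saved under pics/ and viewed, at most 10 in all, crops included, and the job is handed in when it is done.

Besides the shell and the picture viewer there is one more tool, called as a command line: name --argument value ..., lists and objects as JSON in quotes. play_rows: Moves the arm, as the interface text tells. Its arguments: {"type":"object","properties":{"rows":{"type":"array"},"hand":{"type":"number"}},"required":["rows"]}

```bash
mkdir -p pics; cat > h.py <<'E'
from cell import *
import numpy as np, cv2
def ray(cam,u,v):
    p=camera_params(cam);R=np.array(p["R"]);t=np.array(p["t"])
    return -R.T@t, R.T@np.array([(u-p["cx"])/p["fx"],(v-p["cy"])/p["fy"],1])
def onz(cam,u,v,z):
    c,d=ray(cam,u,v); return c+d*(z-c[2])/d[2]
def pix(cam,X):
    p=camera_params(cam);q=np.array(p["R"])@np.array(X)+np.array(p["t"]);return p["fx"]*q[0]/q[2]+p["cx"],p["fy"]*q[1]/q[2]+p["cy"]
E
python3 - <<'E'
from h import *
for n in("top","side"):
    cv2.imwrite(f"pics/{n}0.png",grab_frame(n)); print(n,ray(n,280,210))
s=read_state();print(s["t"],s["position"],s["eef_rot"],s["grip_width"])
E
```

```text
top (array([0.32979979, 0.00349267, 1.25447033]), array([ 0.17807191, -0.00806978, -0.9840756 ]))
side (array([ 0.06738145, -0.64511541,  1.08751975]), array([ 0.39873988,  0.50319013, -0.7667922 ]))
0.1 [0.2231952  0.60980591 0.22577081] [-1.79899247e+02 -4.01618992e-03  1.59902747e+02] 0.0918984671767077
```

View pics/top0.png

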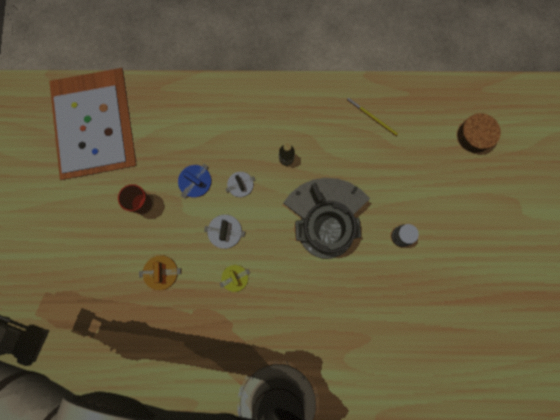

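View pics/side0.png

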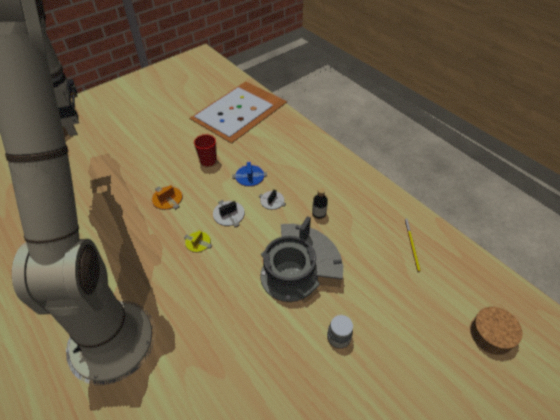

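The top view shows five lids: blue (195,181), orange (160,272), yellow (235,278), small white (240,184) and large white (225,232). The large white one fits: it is not a barred colour and is the bigger of the two left. The pot is at (330,230) with its lug near (317,193), the jar at (407,235), the bottle at (287,155) and the cup at (133,199).

```bash
python3 - <<'E'
from h import *
im=cv2.imread("pics/top0.png")
c=cv2.convertScaleAbs(cv2.resize(im[140:280,190:385],None,fx=4,fy=4,interpolation=cv2.INTER_CUBIC),alpha=1.7)
cv2.imwrite("pics/crop0.png",c)
hsv=cv2.cvtColor(im,cv2.COLOR_BGR2HSV)
m=((hsv[...,1]<70)&(hsv[...,2]>95)).astype(np.uint8)
n,l,st,ce=cv2.connectedComponentsWithStats(m)
for i in range(1,n):
    if st[i,4]>60 and st[i,1]>100: print(st[i],ce[i])
E
```

```text
[227 171  27  27 404] [239.67326733 183.81930693]
[207 214  35  35 692] [223.58381503 230.97109827]
[400 224  19  19 290] [408.86551724 233.08965517]
[237 379  24  39 484] [246.48760331 396.82231405]
[  0 396  45  24 694] [ 16.62824207 410.27521614]
[ 58 402  63  18 564] [ 80.5106383  413.68262411]
```

View pics/crop0.png

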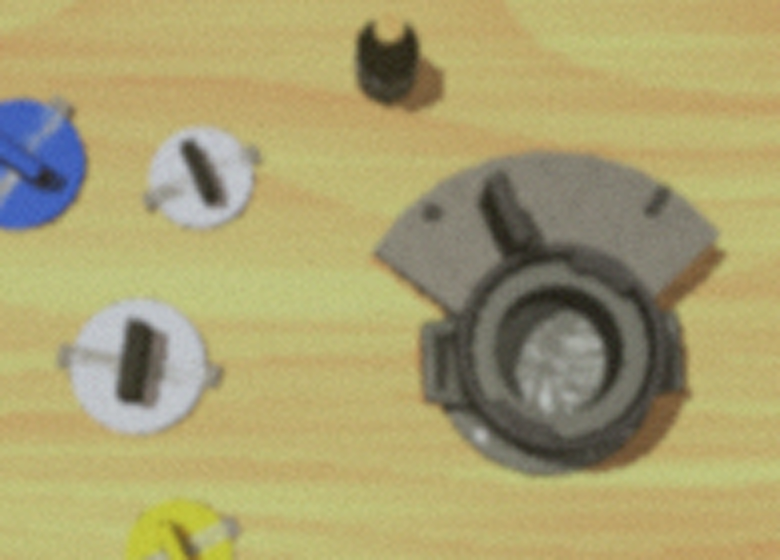

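The crop confirms the large white disc at crop (139,367), with ears at (65,355) and (214,377). The marks are the stud at (432,212) and the bar at (657,201). The lug runs (495,180)-(525,245), and the pot's inner rim is centred at about (559,350).

```bash
python3 - <<'E'
from h import *
f=lambda a,b:((a+.5)/4-.5+190,(b+.5)/4-.5+140)
P=lambda a,b,z:onz("top",*f(a,b),z)
im=cv2.imread("pics/top0.png"); hsv=cv2.cvtColor(im,cv2.COLOR_BGR2HSV)
# lid disc
m=((hsv[...,1]<70)&(hsv[...,2]>85)).astype(np.uint8); m[:205]=0;m[260:]=0;m[:,:195]=0;m[:,255:]=0
m=cv2.morphologyEx(cv2.morphologyEx(m,cv2.MORPH_CLOSE,np.ones((9,9))),cv2.MORPH_OPEN,cv2.getStructuringElement(2,(11,11)))
c=max(cv2.findContours(m,0,1)[0],key=cv2.contourArea); (u,v),ax,_=cv2.fitEllipse(c)
print("lid",onz("top",u,v,.006),u,v,ax,"eyeball",P(139,367,.006))
e=P(65,355,.006)-P(214,377,.006); print("ear len",np.hypot(*e[:2]),"lid x yaw",np.degrees(np.arctan2(e[1],e[0]))-90)
o,l=P(432,212,.064),P(657,201,.064); d=o-l; L=np.hypot(*d[:2]); y=d/L; x=np.array([y[1],-y[0],0])
print("mark sep",L,"expect",2*.138*np.sin(.65)); yaw=np.arctan2(x[1],x[0])
print("pot marks",(o+l)/2-x*.138*np.cos(.65),"yaw",np.degrees(yaw),"rim",P(559.5,350,.085),"collar",P(560,350,.103))
c=P(559.5,350,.085)
for q in((497,180),(505,200),(519,185)):
  g=P(*q,.145)-c; print("lug r,ang,value",np.hypot(*g[:2]),.65-(np.arctan2(g[1],g[0])-yaw))
for n,q in dict(jar=(408.9,233.1,.075),bottle=(287,150,.115),cup=(131,194,.095)).items(): print(n,onz("top",*q))
# marks/lid predicted in side
print("side pred lid",pix("side",onz("top",u,v,.006)),"mouth",pix("side",c))
s=cv2.imread("pics/side0.png")
z=cv2.convertScaleAbs(cv2.resize(s[170:320,195:355],None,fx=4,fy=4,interpolation=cv2.INTER_CUBIC),alpha=1.7);cv2.imwrite("pics/crop1.png",z)
E
```

```text
lid [0.49449244 0.19608802 0.006     ] 213.21044921875 229.38714599609375 (13.228978157043457, 23.014528274536133) eyeball [0.48863079 0.16194242 0.006     ]
ear len 0.11485898115752995 lid x yaw -8.046809835530993
mark sep 0.16596135056424252 expect 0.16703144798314692
pot marks [ 0.49251547 -0.14693299  0.064     ] yaw 3.2223236620246465 rim [ 0.49275197 -0.14732513  0.085     ] collar [ 0.49024619 -0.14535419  0.103     ]
lug r,ang,value 0.11979278536160172 0.2865986474772028
lug r,ang,value 0.10475570607893522 0.2785258245254272
lug r,ang,value 0.11119259632801967 0.3981761460625165
jar [ 0.47838069 -0.37555083  0.075     ]
bottle [ 0.71121936 -0.02511325  0.115     ]
cup [0.58354222 0.42189135 0.095     ]
side pred lid (np.float64(223.87471150585455), np.float64(206.12765511970088)) mouth (np.float64(289.1214752946573), np.float64(260.76730226758804))
```

View pics/crop1.png

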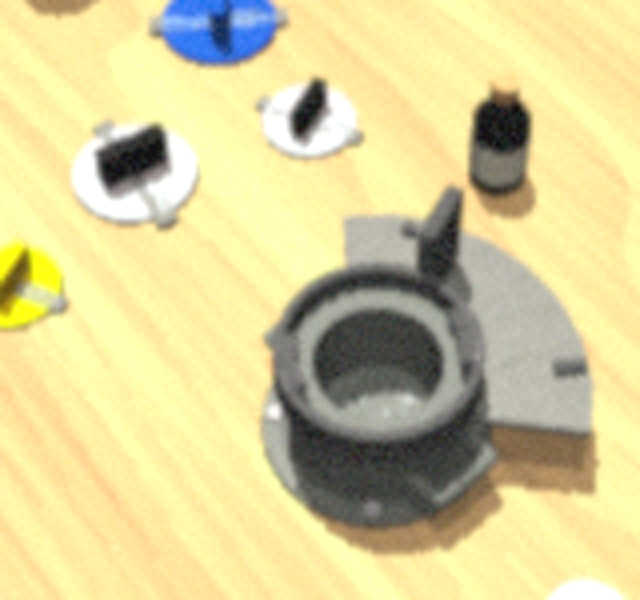

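The side view agrees with the pot position: the hole's centre is at crop (378,365) and (378,363) was predicted. The lid's automatic fit failed, so I use the eyeballed (0.489, 0.162), yaw -8°; the side view has its disc at crop (136,172). Moving above the lid.

play_rows --rows '[{"tx": 0.01,"ty": -0.02,"tz": 0,"turn": 0.02},{"tx": 0.035,"ty": -0.06,"tz": 0,"turn": 0.05},{"tx": 0.065,"ty": -0.11,"tz": -0.01,"turn": 0.09},{"tx": 0.095,"ty": -0.16,"tz": -0.02,"turn": 0.13},{"tx": 0.125,"ty": -0.21,"tz": -0.03,"turn": 0.17},{"tx": 0.155,"ty": -0.26,"tz": -0.045,"turn": 0.21},{"tx": 0.185,"ty": -0.31,"tz": -0.06,"turn": 0.21},{"tx": 0.215,"ty": -0.36,"tz": -0.08,"turn": 0.21},{"tx": 0.24,"ty": -0.4,"tz": -0.1,"turn": 0.21},{"tx": 0.257,"ty": -0.435,"tz": -0.12,"turn": 0.21},{"tx": 0.265,"ty": -0.448,"tz": -0.126,"turn": 0.21},{"tx": 0.265,"ty": -0.448,"tz": -0.126,"turn": 0.21},{"tx": 0.265,"ty": -0.448,"tz": -0.126,"turn": 0.21},{"tx": 0.265,"ty": -0.448,"tz": -0.126,"turn": 0.21}]' --hand 1

```text
t: 1.85
position: [0.4881, 0.1644, 0.1014]
eef_rot: [179.9, 0.0, 172.1]
wrist_force: [0.1, -0.6, -0.6]
grip_width: 0.0917
grip_force: 0.0
```

```bash
python3 - <<'E'
from h import *
print(onz("side",195+(136.5)/4-.5,170+172.5/4-.5,.006), "bar top ends",onz("side",195+(97.5)/4-.5,170+150/4-.5,.044),onz("side",195+(165.5)/4-.5,170+127/4-.5,.044))
im=grab_frame("side")
z=cv2.convertScaleAbs(cv2.resize(im[130:280,155:315],None,fx=4,fy=4,interpolation=cv2.INTER_CUBIC),alpha=1.7);cv2.imwrite("pics/crop2.png",z)
s=read_state();print(s["t"],s["position"],s["eef_rot"],s["wrist_force"])
E
```

```text
[0.49090174 0.16267898 0.006     ] bar top ends [0.46486356 0.17363585 0.044     ] [0.52163847 0.15922949 0.044     ]
1.9 [0.48811732 0.16412104 0.10136995] [1.79947933e+02 4.36744963e-02 1.72081746e+02] [0.09401818 0.09295339 0.58147881]
```

View pics/crop2.png

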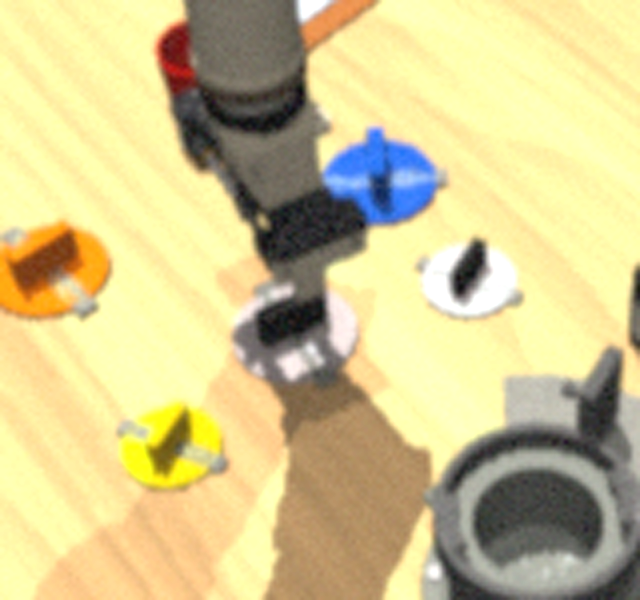

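The gripper stands over the large white lid (crop 293,330), with its fingers either side of the bar. Going down and gripping.

play_rows --rows '[{"tx": 0.002,"ty": -0.001,"tz": -0.02,"turn": 0},{"tx": 0.002,"ty": -0.001,"tz": -0.045,"turn": 0},{"tx": 0.002,"ty": -0.001,"tz": -0.065,"turn": 0},{"tx": 0.002,"ty": -0.001,"tz": -0.08,"turn": 0},{"tx": 0.002,"ty": -0.001,"tz": -0.087,"turn": 0},{"tx": 0.002,"ty": -0.001,"tz": -0.087,"turn": 0},{"tx": 0.002,"ty": -0.001,"tz": -0.087,"turn": 0}]'

```text
t: 2.78
position: [0.4909, 0.1617, 0.0143]
eef_rot: [180.0, 0.1, 171.9]
wrist_force: [-0.2, -0.3, 0.5]
grip_width: 0.0919
grip_force: 0.0
```

play_rows --rows '[{"tx": 0,"ty": 0,"tz": 0,"turn": 0},{"tx": 0,"ty": 0,"tz": 0,"turn": 0},{"tx": 0,"ty": 0,"tz": 0,"turn": 0},{"tx": 0,"ty": 0,"tz": 0,"turn": 0},{"tx": 0,"ty": 0,"tz": 0,"turn": 0},{"tx": 0,"ty": 0,"tz": 0,"turn": 0},{"tx": 0,"ty": 0,"tz": 0,"turn": 0},{"tx": 0,"ty": 0,"tz": 0,"turn": 0}]' --hand -1

```text
t: 3.78
position: [0.4904, 0.1618, 0.0137]
eef_rot: [180.0, 0.0, 171.9]
wrist_force: [0.3, 0.8, -0.7]
grip_width: 0.0163
grip_force: 0.5
```

play_rows --rows '[{"tx": 0,"ty": 0,"tz": 0,"turn": 0},{"tx": 0,"ty": 0,"tz": 0,"turn": 0},{"tx": 0,"ty": 0,"tz": 0,"turn": 0},{"tx": 0,"ty": 0,"tz": 0.02,"turn": 0},{"tx": 0,"ty": 0,"tz": 0.06,"turn": 0},{"tx": 0,"ty": 0,"tz": 0.1,"turn": 0},{"tx": 0,"ty": 0,"tz": 0.14,"turn": 0},{"tx": 0,"ty": 0,"tz": 0.165,"turn": 0},{"tx": 0,"ty": 0,"tz": 0.165,"turn": 0},{"tx": 0,"ty": 0,"tz": 0.165,"turn": 0}]'

```text
t: 5.03
position: [0.4893, 0.1608, 0.1774]
eef_rot: [-179.9, -0.1, 171.9]
wrist_force: [-0.7, 0.1, -2.6]
grip_width: 0.0159
grip_force: 30.0
```

play_rows --rows '[{"tx": 0,"ty": -0.015,"tz": 0.005,"turn": 0.02},{"tx": 0,"ty": -0.045,"tz": 0.01,"turn": 0.05},{"tx": 0,"ty": -0.085,"tz": 0.015,"turn": 0.09},{"tx": 0,"ty": -0.125,"tz": 0.015,"turn": 0.13},{"tx": 0,"ty": -0.165,"tz": 0.015,"turn": 0.17},{"tx": 0.001,"ty": -0.205,"tz": 0.015,"turn": 0.195},{"tx": 0.002,"ty": -0.245,"tz": 0.015,"turn": 0.195},{"tx": 0.002,"ty": -0.28,"tz": 0.015,"turn": 0.195},{"tx": 0.002,"ty": -0.3,"tz": 0.015,"turn": 0.195},{"tx": 0.002,"ty": -0.308,"tz": 0.015,"turn": 0.195},{"tx": 0.002,"ty": -0.308,"tz": 0.015,"turn": 0.195},{"tx": 0.002,"ty": -0.308,"tz": 0.015,"turn": 0.195},{"tx": 0.002,"ty": -0.308,"tz": 0.015,"turn": 0.195}]'

```text
t: 6.65
position: [0.4924, -0.1454, 0.1937]
eef_rot: [180.0, -0.0, -176.8]
wrist_force: [0.3, -0.1, -2.3]
grip_width: 0.016
grip_force: 30.0
```

```bash
python3 - <<'E'
from h import *
P=np.mean([read_state()["position"] for _ in range(3)],0);s=read_state();print(s["t"],P,s["eef_rot"],s["wrist_force"])
ims=[]
for n in("top","side"):
    im=grab_frame(n); u,v=pix(n,[P[0],P[1],P[2]-.014]); u0,v0=int(u)-38,int(v)-38
    print(n,u0,v0,"pred lid centre crop",(u-u0+.5)*5-.5,(v-v0+.5)*5-.5)
    ims.append(cv2.convertScaleAbs(cv2.resize(im[v0:v0+76,u0:u0+76],None,fx=5,fy=5,interpolation=cv2.INTER_CUBIC),alpha=1.7))
cv2.imwrite("pics/c3.png",np.hstack(ims))
E
```

```text
6.65 [ 0.49243902 -0.14539014  0.19366169] [ 1.79978023e+02 -6.25223317e-03 -1.76789138e+02] [ 0.26044431 -0.14330205 -2.33494952]
top 295 184 pred lid centre crop 193.6931421702543 193.42216761803127
side 250 202 pred lid centre crop 196.75748094497789 194.3658047618224
```

View pics/c3.png

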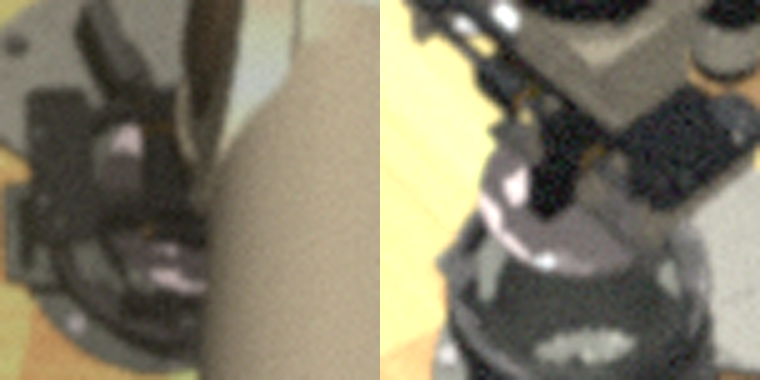

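Side crop: the lid's disc has its left edge at x≈102 (right panel) and its lowest edge at y≈275. I check these against the disc's expected outline.

```bash
python3 - <<'E'
from h import *
P=np.array([.4924,-.1454,.1937]); a=np.linspace(0,2*np.pi,361)
for dx in(-.004,0,.004):
    q=[]
    for z in(-.014,-.008):
        q+=[pix("side",P+[dx+.052*np.cos(t),.052*np.sin(t),z]) for t in a]
    q=(np.array(q)-[250,202]+.5)*5-.5
    print(dx,"left",q[:,0].min(),"bottom",q[:,1].max())
# ear and mouth
for s in(1,-1):
    t=np.radians(3.2+90*s); print("ear tip",(np.array(pix("side",P+[.062*np.cos(t),.062*np.sin(t),-.010]))-[250,202]+.5)*5-.5)
E
```

```text
-0.004 left 91.2395587935988 bottom 281.5731021992586
0 left 97.29341068346241 bottom 277.4323148422182
0.004 left 103.33037395751359 bottom 273.3033900120723
ear tip [118.41632133 120.45736857]
ear tip [279.55211903 263.18927809]
```

Both edges put the lid's centre within about 2 mm of the tool. Lowering it to just between the tabs.

play_rows --rows '[{"tx": -0.001,"ty": -0.0015,"tz": -0.015,"turn": 0},{"tx": -0.001,"ty": -0.0015,"tz": -0.035,"turn": 0},{"tx": -0.001,"ty": -0.0015,"tz": -0.055,"turn": 0},{"tx": -0.001,"ty": -0.0015,"tz": -0.068,"turn": 0},{"tx": -0.001,"ty": -0.0015,"tz": -0.075,"turn": 0},{"tx": -0.001,"ty": -0.0015,"tz": -0.08,"turn": 0},{"tx": -0.001,"ty": -0.0015,"tz": -0.085,"turn": 0},{"tx": -0.001,"ty": -0.0015,"tz": -0.087,"turn": 0},{"tx": -0.001,"ty": -0.0015,"tz": -0.087,"turn": 0},{"tx": -0.001,"ty": -0.0015,"tz": -0.087,"turn": 0}]'

```text
t: 8.0
position: [0.4915, -0.1481, 0.107]
eef_rot: [-180.0, 0.0, -176.9]
wrist_force: [0.5, -0.5, -2.1]
grip_width: 0.0159
grip_force: 30.0
```

play_rows --rows '[{"tx": 0.0005,"ty": 0.0005,"tz": -0.003,"turn": 0},{"tx": 0.0005,"ty": 0.0005,"tz": -0.006,"turn": 0},{"tx": 0.0005,"ty": 0.0005,"tz": -0.008,"turn": 0},{"tx": 0.0005,"ty": 0.0005,"tz": -0.008,"turn": 0},{"tx": 0.0005,"ty": 0.0005,"tz": -0.008,"turn": 0}]'

```text
t: 8.62
position: [0.4918, -0.1475, 0.0987]
eef_rot: [180.0, -0.0, -176.9]
wrist_force: [-1.1, 0.9, -0.5]
grip_width: 0.016
grip_force: 30.0
```

It touches the rim lightly. Opening a little (to stay inside the tabs) and rising.

play_rows --rows '[{"tx": 0,"ty": 0,"tz": -0.0005,"turn": 0},{"tx": 0,"ty": 0,"tz": 0,"turn": 0},{"tx": 0,"ty": 0,"tz": 0,"turn": 0},{"tx": 0,"ty": 0,"tz": 0,"turn": 0},{"tx": 0,"ty": 0,"tz": 0,"turn": 0},{"tx": 0,"ty": 0,"tz": 0.015,"turn": 0},{"tx": 0,"ty": 0,"tz": 0.035,"turn": 0},{"tx": 0,"ty": 0,"tz": 0.065,"turn": 0},{"tx": 0,"ty": 0,"tz": 0.095,"turn": 0},{"tx": 0,"ty": 0.03,"tz": 0.115,"turn": 0},{"tx": 0,"ty": 0.08,"tz": 0.115,"turn": 0},{"tx": 0,"ty": 0.13,"tz": 0.115,"turn": 0},{"tx": 0,"ty": 0.17,"tz": 0.115,"turn": 0},{"tx": 0,"ty": 0.2,"tz": 0.115,"turn": 0},{"tx": 0,"ty": 0.2,"tz": 0.115,"turn": 0}]' --hand -0.22

```text
t: 10.5
position: [0.4919, 0.0554, 0.2149]
eef_rot: [179.9, 0.1, -176.6]
wrist_force: [0.6, 0.8, -0.2]
grip_width: 0.0359
grip_force: 0.0
```

```bash
python3 - <<'E'
from h import *
s=read_state();print(s["t"],s["position"],s["eef_rot"],s["grip_width"])
A=cv2.resize(grab_frame("top")[170:265,280:375],None,fx=4,fy=4,interpolation=cv2.INTER_CUBIC)
B=cv2.resize(grab_frame("side")[208:303,250:345],None,fx=4,fy=4,interpolation=cv2.INTER_CUBIC)
cv2.imwrite("pics/c4.png",cv2.convertScaleAbs(np.hstack([A,B]),alpha=1.7))
for z in(.085,.091,.129):
  for n,o in(("top",(280,170)),("side",(250,208))): print(n,z,[((a-b+.5)*4-.5) for a,b in zip(pix(n,[.4925,-.147,z]),o)])
E
```

```text
10.5 [0.49187413 0.05543182 0.21491128] [ 1.79948590e+02  8.15666632e-02 -1.76600490e+02] 0.03587303455841465
top 0.085 [np.float64(199.04888828199546), np.float64(230.34779640831675)]
side 0.085 [np.float64(157.410397710569), np.float64(212.45447063321444)]
top 0.091 [np.float64(200.12019890174997), np.float64(229.1869724108617)]
side 0.091 [np.float64(157.5019763246621), np.float64(207.70154446743163)]
top 0.129 [np.float64(207.16390492329197), np.float64(221.5547294086424)]
side 0.129 [np.float64(158.09892366223175), np.float64(176.72000310620047)]
```

View pics/c4.png

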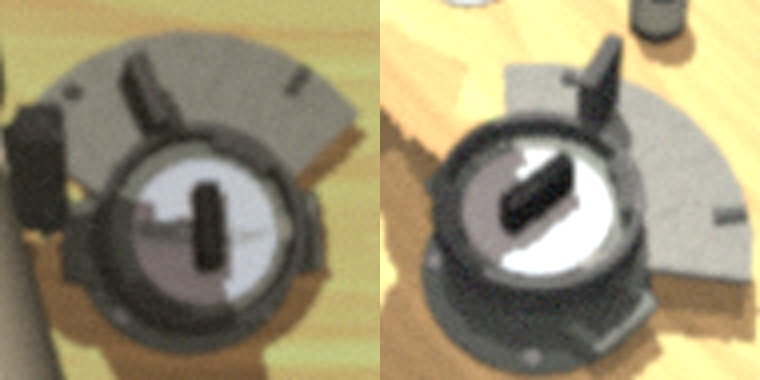

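The lid sits flat in the collar, bar towards +x, disc centre within about 2 mm of the prediction in both views. Top panel: lug from (135,60) to (155,130), value ≈ 0.3. Next, the lug.

play_rows --rows '[{"tx": 0.01,"ty": -0.015,"tz": 0,"turn": 0.03},{"tx": 0.03,"ty": -0.045,"tz": 0,"turn": 0.1},{"tx": 0.055,"ty": -0.085,"tz": 0,"turn": 0.18},{"tx": 0.075,"ty": -0.12,"tz": 0,"turn": 0.26},{"tx": 0.09,"ty": -0.15,"tz": 0,"turn": 0.32},{"tx": 0.096,"ty": -0.161,"tz": 0,"turn": 0.347},{"tx": 0.096,"ty": -0.161,"tz": -0.02,"turn": 0.347},{"tx": 0.096,"ty": -0.161,"tz": -0.03,"turn": 0.347},{"tx": 0.096,"ty": -0.161,"tz": -0.045,"turn": 0.347},{"tx": 0.096,"ty": -0.161,"tz": -0.06,"turn": 0.347},{"tx": 0.096,"ty": -0.161,"tz": -0.075,"turn": 0.347},{"tx": 0.096,"ty": -0.161,"tz": -0.09,"turn": 0.347},{"tx": 0.096,"ty": -0.161,"tz": -0.105,"turn": 0.347},{"tx": 0.096,"ty": -0.161,"tz": -0.112,"turn": 0.347},{"tx": 0.096,"ty": -0.161,"tz": -0.112,"turn": 0.347},{"tx": 0.096,"ty": -0.161,"tz": -0.112,"turn": 0.347}]' --hand 0.3

```text
t: 12.6
position: [0.5883, -0.1086, 0.1022]
eef_rot: [-180.0, 0.0, -157.0]
wrist_force: [-0.2, 0.5, 0.3]
grip_width: 0.0595
grip_force: 0.0
```

play_rows --rows '[{"tx": 0,"ty": 0,"tz": 0,"turn": 0},{"tx": 0,"ty": 0,"tz": 0,"turn": 0},{"tx": 0,"ty": 0,"tz": 0,"turn": 0},{"tx": 0,"ty": 0,"tz": 0,"turn": 0},{"tx": 0,"ty": 0,"tz": 0,"turn": 0},{"tx": 0,"ty": 0,"tz": 0,"turn": 0},{"tx": 0,"ty": 0,"tz": 0,"turn": 0},{"tx": 0,"ty": 0,"tz": 0,"turn": 0}]' --hand -1

```text
t: 13.6
position: [0.5878, -0.1077, 0.1018]
eef_rot: [179.9, 0.0, -157.0]
wrist_force: [-1.6, 4.8, 3.5]
grip_width: 0.0139
grip_force: 30.0
```

```bash
python3 - <<'E'
from h import *
s=read_state();p=s["position"];print(p,s["eef_rot"],s["joints"],s["wrist_force"],s["torque"],s["grip_width"],s["grip_force"])
c=np.array([.4925,-.147]);g=p[:2]-c;yaw=.056
ang=np.arctan2(g[1],g[0]);r=np.hypot(*g);v=.65-(ang-yaw);print("r",r,"value",v,"tool val",.65-(np.radians(s["eef_rot"][2])+np.pi-yaw))
D=1.32-v
for k in range(1,15):
    d=D*k/14;q=c+r*np.array([np.cos(ang-d),np.sin(ang-d)])-p[:2];print(np.round(q,4),round(-d,3))
E
```

```text
[ 0.58775405 -0.10772316  0.10178765] [ 1.79947985e+02  6.21896690e-03 -1.56995124e+02] [ 18.45138215  30.57471219 -13.8591961  102.54591286   9.36839035
  48.01849694 113.16404256] [-1.60169656  4.81168567  3.5138575 ] [ 0.90936241  0.28916998 -0.38118892] 0.01394256684979041 29.996581077575684
r 0.10303399951991687 value 0.3149030846852349 tool val 0.30448916420939703
[ 0.0026 -0.0069] -0.072
[ 0.0046 -0.014 ] -0.144
[ 0.0062 -0.0213] -0.215
[ 0.0072 -0.0286] -0.287
[ 0.0077 -0.036 ] -0.359
[ 0.0077 -0.0434] -0.431
[ 0.0071 -0.0507] -0.503
[ 0.0061 -0.0581] -0.574
[ 0.0044 -0.0653] -0.646
[ 0.0023 -0.0724] -0.718
[-0.0003 -0.0793] -0.79
[-0.0034 -0.086 ] -0.862
[-0.007  -0.0924] -0.933
[-0.011  -0.0986] -1.005
```

The grip is on the lug (13.9 mm wide, value ≈ 0.31), and the wrist has room to turn clockwise. Turning 1.0 rad along the arc.

play_rows --rows '[{"tx": 0.0026,"ty": -0.0069,"tz": 0,"turn": -0.072},{"tx": 0.0046,"ty": -0.014,"tz": 0,"turn": -0.144},{"tx": 0.0062,"ty": -0.0213,"tz": 0,"turn": -0.215},{"tx": 0.0072,"ty": -0.0286,"tz": 0,"turn": -0.287},{"tx": 0.0077,"ty": -0.036,"tz": 0,"turn": -0.359},{"tx": 0.0077,"ty": -0.0434,"tz": 0,"turn": -0.431},{"tx": 0.0071,"ty": -0.0507,"tz": 0,"turn": -0.503},{"tx": 0.0071,"ty": -0.0507,"tz": 0,"turn": -0.503}]'

```text
t: 14.6
position: [0.594, -0.1587, 0.1018]
eef_rot: [180.0, -0.1, 174.1]
wrist_force: [-3.1, 4.8, 4.8]
grip_width: 0.0143
grip_force: 30.4
```

Forces are low. Relative to here, the rest of the arc:

play_rows --rows '[{"tx": -0.001,"ty": -0.0074,"tz": 0,"turn": -0.071},{"tx": -0.0027,"ty": -0.0146,"tz": 0,"turn": -0.143},{"tx": -0.0048,"ty": -0.0217,"tz": 0,"turn": -0.215},{"tx": -0.0074,"ty": -0.0286,"tz": 0,"turn": -0.287},{"tx": -0.0105,"ty": -0.0353,"tz": 0,"turn": -0.359},{"tx": -0.0141,"ty": -0.0417,"tz": 0,"turn": -0.43},{"tx": -0.0181,"ty": -0.0479,"tz": 0,"turn": -0.502},{"tx": -0.0181,"ty": -0.0479,"tz": 0,"turn": -0.502},{"tx": -0.0181,"ty": -0.0479,"tz": 0,"turn": -0.502}]'

```text
t: 15.72
position: [0.5754, -0.2044, 0.1017]
eef_rot: [179.9, -0.3, 145.5]
wrist_force: [-6.4, 8.2, 7.8]
grip_width: 0.0142
grip_force: 30.3
```

```bash
python3 - <<'E'
from h import *
s=read_state();p=s["position"];print(p,s["eef_rot"],s["wrist_force"])
g=p[:2]-np.array([.4925,-.147]);print(np.hypot(*g),.65-(np.arctan2(g[1],g[0])-.056), .65-(np.radians(s["eef_rot"][2])-np.pi-.056))
E
```

```text
[ 0.57541875 -0.20441579  0.10171863] [179.94956095  -0.27271552 145.46078186] [-6.39740482  8.16647604  7.79314344]
0.10085678732264629 1.3116302963990618 1.3088230776073613
```

Value ≈ 1.31. Releasing with a modest opening, then rising and clearing.

play_rows --rows '[{"tx": 0,"ty": 0,"tz": 0,"turn": 0},{"tx": 0,"ty": 0,"tz": 0,"turn": 0},{"tx": 0,"ty": 0,"tz": 0,"turn": 0},{"tx": 0,"ty": 0,"tz": 0,"turn": 0},{"tx": 0,"ty": 0,"tz": 0,"turn": 0},{"tx": 0,"ty": 0,"tz": 0.01,"turn": 0},{"tx": 0,"ty": 0,"tz": 0.03,"turn": 0},{"tx": 0,"ty": 0,"tz": 0.06,"turn": 0},{"tx": 0,"ty": 0,"tz": 0.09,"turn": 0},{"tx": 0,"ty": 0.02,"tz": 0.12,"turn": 0},{"tx": -0.02,"ty": 0.06,"tz": 0.13,"turn": 0},{"tx": -0.04,"ty": 0.11,"tz": 0.13,"turn": 0},{"tx": -0.06,"ty": 0.16,"tz": 0.13,"turn": 0},{"tx": -0.08,"ty": 0.21,"tz": 0.13,"turn": 0},{"tx": -0.09,"ty": 0.26,"tz": 0.13,"turn": 0},{"tx": -0.09,"ty": 0.3,"tz": 0.13,"turn": 0},{"tx": -0.09,"ty": 0.3,"tz": 0.13,"turn": 0},{"tx": -0.09,"ty": 0.3,"tz": 0.13,"turn": 0}]' --hand 0.1

```text
t: 17.98
position: [0.487, 0.0922, 0.2322]
eef_rot: [-180.0, 0.0, 145.4]
wrist_force: [-0.2, -0.2, 0.4]
grip_width: 0.0503
grip_force: 0.0
```

```bash
python3 - <<'E'
from h import *
s=read_state();print(s["t"],s["position"],s["wrist_force"])
A=cv2.resize(grab_frame("top")[170:265,280:375],None,fx=4,fy=4,interpolation=cv2.INTER_CUBIC)
B=cv2.resize(grab_frame("side")[208:303,250:345],None,fx=4,fy=4,interpolation=cv2.INTER_CUBIC)
cv2.imwrite("pics/c5.png",cv2.convertScaleAbs(np.hstack([A,B]),alpha=1.7))
for v in(1.18,1.3,1.42):
  a=.65-v+.056
  print(v,[[round((x-b+.5)*4-.5,1) for x,b in zip(pix("top",[.4925+r*np.cos(a),-.147+r*np.sin(a),.145]),(280,170))] for r in(.08,.124)])
E
```

```text
17.975 [0.48703425 0.09215386 0.23221761] [-0.21350208 -0.20204859  0.43743837]
1.18 [[np.float64(261.9), np.float64(115.5)], [np.float64(289.8), np.float64(60.0)]]
1.3 [[np.float64(274.1), np.float64(122.6)], [np.float64(308.7), np.float64(70.8)]]
1.42 [[np.float64(285.5), np.float64(131.0)], [np.float64(326.3), np.float64(83.7)]]
```

View pics/c5.png

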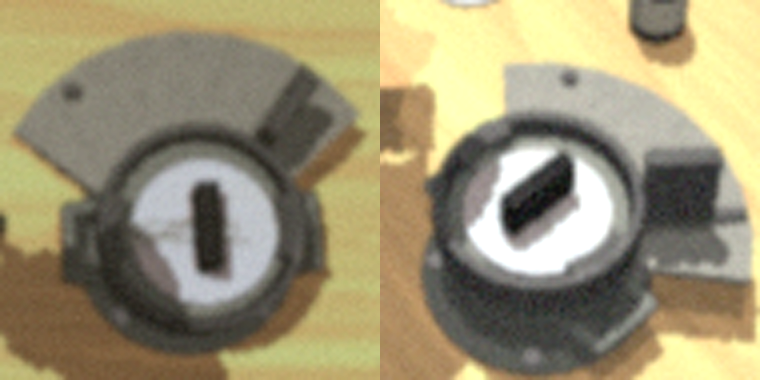

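The lug top runs from (268,128) to (307,68), matching the prediction for 1.3. The lid is unmoved and flat, and the arm is clear. Handing in.

```bash
python3 -c "
from cell import *
print(finish_job())"
```

```text
the job is handed in; nothing more can be done
None
```

The lid is flat on the pot's rim with its ears towards the handles, and the collar is at about 1.3 rad (the locked mark). The gripper is clear, and the job was handed in after about 18 s of robot time; no verdict came back.

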